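# Close the till: stud box away, drawer shut, snap cap pressed home

### The job

Close up the till: put the round nickel stud box upright into the open till drawer and slide the drawer fully shut, then set the tall ivory snap cap on the brass stud on top of the till and press it straight down until it clicks. Keep pressing after the click so that the black rubber washer under the cap stays clearly squeezed, and finish like that, with the gripper still pressing the cap down and not letting go. Leave the two flat buttons, the coin tray and the shoehorn where they are.

Things in the scene. Friction and masses are not known exactly. Their poses are not given: they have to be found in the camera images.
- stud_box: Round closed nickel tin, 44 mm diameter, 32 mm tall, about 0.12 kg, standing on the counter; origin at the centre of its underside, z up.
- cap: Ivory celluloid snap cap with a brown band and brown spot on top, a thick round button 37 mm in diameter, 27 mm tall, 30 g, standing open side down; origin at the centre of its underside, z up. Socket in the underside: mouth 19 mm wide, narrowing like a funnel to a 13.6 mm lip 3.5 mm up, wider above it, 22 mm deep in all. It may be pressed while gripped by its sides.
- stud (a point): Foot of the upright brass stud on the flat top of the till, 88 mm above the counter; z up, x along the till from front to back. Stud: 11 mm diameter, 26 mm tall, top 6 mm tapered to 5 mm.
- stud_balls (a point): On the stud's axis, 17 mm above its foot, level with four sprung balls that stick out 3 mm. The cap stops on them, its underside about 17 mm above the stud's foot; some 6 to 12 N straight down drives it over them. At about 14 mm the resistance drops (the click) and the balls pull the cap down to the washer at 10 mm.
- till: Walnut till, fixed: 240 mm wide, 220 mm deep, 88 mm tall; x from front to back, z up; origin on the counter, 130 mm behind its front face. The drawer opening's upper edge is 78 mm above the counter. The shut drawer's panel covers the front face, its outer face 12 mm before it; the stud stands 40 mm behind the front face.
- washer (a joint): Black rubber washer around the stud, 34 mm diameter, its top 10 mm above the foot of the stud when free. Value: how far it is squeezed down, 0 free to 0.005 m at its hard stop; stiffness 2.5 N per mm. It springs back when the cap is let go.
- drawer (a joint): Walnut till drawer, sliding level on brass runners towards the robot. Value: how far it is out, 0 shut (hard stop), starts 0.10 to 0.13 m; it moves along the x axis of drawer_front, needs about 2 N, and stays where it is left.
- drawer_front (a point): Middle of the top edge of the outer face of the drawer's front panel, 76 mm above the counter; moves with the drawer. z up, x into the till (the closing direction). Panel 236 mm wide, 12 mm thick, lower edge 10 mm above the counter; a brass pull 70 mm wide stands 8 mm out of the face 18 to 30 mm above the counter.
- drawer_spot (a point): Point on the drawer's floor, 16 mm above the counter, 58 mm behind the outer face of the front panel, midway between the side walls; moves with the drawer, axes as drawer_front. With the drawer out it lies in the open, before the till body. Drawer 194 mm wide inside, walls up to 58 mm above the counter.
- button0: Flat ivory button, 36 mm diameter, 6 mm thick, no socket; bystander. Origin at the centre of its underside.
- button1: Flat ivory button like the other; bystander. Origin at the centre of its underside.
- coin_tray: Silver-plated open tray with coins, 90 x 120 x 16 mm; bystander. Origin at the centre of its underside.
- shoehorn: Tortoiseshell shoehorn lying flat, 165 mm long, 38 mm wide, 5 mm thick; bystander. Origin near its middle, on the underside, long along its y.
Things that resemble listed ones, but are neither listed nor needed, are in the scene too. Leave any green or turquoise look-alike of the cap alone.

How it is judged:
On the way, in this order (a step that is already met when the one before it is completed fails the run):
1. the stud box stands upright on the drawer's floor (x of stud_box in the frame of drawer_spot between -0.03 and 0.125 m and y of stud_box in the frame of drawer_spot between -0.085 and 0.085 m and z of stud_box in the frame of drawer_spot between -0.004 and 0.006 m and angle between stud_box's own z axis and vertical below 0.2 rad), for 0.2 s.
2. the drawer is fully shut with the stud box in it (all of step 1 and value of joint drawer below 0.005 m), for 0.2 s.
3. the cap has clicked over the balls of the stud (horizontal distance between cap and stud below 0.004 m and z of cap in the frame of stud between 0.002 and 0.0115 m and angle between cap's own z axis and vertical below 0.15 rad), for 0.1 s.
At the end, for the whole second after the job is handed in: Stud box upright (0.2 rad) on the drawer floor, drawer out under 5 mm; cap on the stud (centre within 4 mm, tilt under 0.15 rad), its underside under 9.5 mm above the stud foot; washer still squeezed over 1 mm, fingers on the cap with over 1.5 N (all of step 2 and horizontal distance between cap and stud below 0.004 m and z of cap in the frame of stud between 0.002 and 0.0095 m and angle between cap's own z axis and vertical below 0.15 rad and value of joint washer above 0.001 m and contact force between the fingers and cap above 1.5 N); the arm keeps its last pose, push and grip.
It fails at once if a bystander (flat button, coin tray, shoehorn) is moved by more than 20 mm (distance of any of button0, button1, coin_tray, shoehorn from where it was at the start of the episode above 0.02 m).
It also fails if it takes over 72 s, if anything falls off the work surface, if the arm or the gripper's body presses on something with over 40 N, if the wrist force passes 120 N, or if a joint passes its speed limit or range.

### The arm

A 6-joint arm with a two-finger parallel gripper is mounted at the origin on the work surface. World frame = base frame: x ahead of the robot, y to its left, z up, the work surface at z = 0. Lengths are in m, angles in rad, forces in N, time in s.
With the tool pointing down it reaches from about 0.35 to 0.925 m from the base axis. Payload 6.4 kg.
Tool frame: the origin (TCP) lies at the very end of the fingers, on their centre line; the grasp point (between the pads) lies 19 mm behind it (grasp_offset is the distance from the TCP to the grasp point, in m); z points along the fingers, x is the direction in which the jaws open and shut, and the axes are right-handed (so a half turn about z gives the same grasp; the last joint's range is limited). The gripper opens to 85 mm and grips with 20 to 120 N. Pads are 22 mm wide; open, the fingers measure 114 mm over their backs; the gripper's body (76 mm by 85 mm) begins 54 mm behind the grasp point. The pads swing forward as they close: fully open they stand 13 mm farther back than shut.
Start: joints at [-1.309, 0.245, 1.558, -0, 1.339, -0.174], TCP at [0.274, -0.589, 0.231] pointing down, gripper open.
Joint ranges: [-3.13, 3.13], [-1.02, 2.26], [0.13, 2.54], [-0.95, 4.09], [0.21, 2.88], [-2.74, 2.74]. Speed limits (rad/s): [2.57, 2.57, 3.14, 3.14, 3.14, 3.14].

### API

Orientations are given as a unit quaternion [x, y, z, w].
In Python, from bench import reach, movel, goto_joints, grip, wait, solve_ik, get_image, Unreachable, finish_job, current_t, current_qpos, current_dq, current_joint_efforts, current_position, current_ee_rot, current_force, current_wrist_torque, current_gripper_width, grasp_offset gives the robot as it stands. The module is installed in compiled form; this text tells all that it offers. Calls block until the motion is done:
- reach(position, orientation): joint-space move of the TCP to a pose.
- movel(position, velocity=0.15, rotation=None, f_stop=None): straight line of the TCP; rotation=None keeps the orientation; velocity is the mean speed in m/s. With f_stop (N) it stops when the force on the tool has changed by that much, and returns True; else False.
- goto_joints(angles): joint-space move.
- grip(opening, force=None): opening from 0.0 (shut) to 1.0 (fully open); force is the grip in N (None keeps the last); returns when the fingers have stopped.
- wait(seconds).
- solve_ik(position, orientation): joint angles nearest the present ones, or None.
- get_image(name): name is "scene" or "top"; returns a dict with "image" (420x560x3 uint8, red, green, blue), "fx", "fy", "cx", "cy" (pixels), "k1" (the pictures are not rectified: a ray, as slopes to the right and down, at radius r is drawn at 1 + k1 r^2 times it, then the intrinsics apply), "rvec" (rotation vector, rad) and "tvec" (3), from world to camera coordinates, as OpenCV has them. Camera axes: x right, y down, z forward; pixel columns grow to the right and rows downward; lengths in m; the calibration is good to about 2 mm. A picture is of the moment at which its call begins. There is no depth.
A pose or a line that the arm cannot do raises Unreachable and nothing moves.
- finish_job(): hands the job in, once; it reports no verdict.
Readings, each from a call of its own:
- current_t(): time.
- current_qpos(): joint angles.
- current_dq(): joint speeds.
- current_joint_efforts(): joint torques, N m.
- current_position(): TCP position.
- current_ee_rot(): TCP orientation.
- current_force(): force on the tool from outside, world axes, zero at the start.
- current_wrist_torque(): the same for the moment, N m.
- current_gripper_width(): opening from 0.0 (shut) to 1.0 (fully open).
Only numpy, scipy, OpenCV 4.12 (cv2) and the standard library are available. Lean on these libraries where they do the work, as an engineer would, in place of code of your own. Each camera call takes 0.05 s, during which the arm holds its last target. There are 200 camera calls.

## Working session

There is one attempt and no reset: what is moved stays moved. The work goes in short steps, each a Python script; the robot and the scene stay as the last script left them, time stands still between calls to the robot, and variables do not carry over. Pictures are saved under pics/ and viewed, about 8 in all and at most 12, crops included, and the job is handed in when it is done.

```bash
mkdir -p pics; cat > h.py <<'E'
import numpy as np, cv2
from bench import *
def cam(n):
    d=get_image(n); return d
def snap(n,f,crop=None,s=1):
    d=get_image(n); im=d["image"][:,:,::-1]
    if crop: a,b,c,e=crop; im=im[b:e,a:c]
    if s!=1: im=cv2.resize(im,None,fx=s,fy=s,interpolation=cv2.INTER_CUBIC)
    cv2.imwrite("pics/"+f,im); return d
def KD(d):
    return np.array([[d["fx"],0,d["cx"]],[0,d["fy"],d["cy"]],[0,0,1.]]),np.array([d["k1"],0,0,0,0.])
def pix2w(d,u,v,z):
    K,D=KD(d); p=cv2.undistortPoints(np.array([[[u,v]]],float),K,D)[0,0]
    R=cv2.Rodrigues(np.array(d["rvec"],float))[0]; t=np.array(d["tvec"],float).ravel()
    c=-R.T@t; r=R.T@np.array([p[0],p[1],1]); return c+r*(z-c[2])/r[2]
def proj(d,P):
    K,D=KD(d); return cv2.projectPoints(np.array(P,float).reshape(-1,1,3),np.array(d["rvec"],float),np.array(d["tvec"],float),K,D)[0][:,0]
E
python3 - <<'E'
from h import *
for n in("scene","top"):
    d=snap(n,n+"0.png",None,1.42); R=cv2.Rodrigues(np.array(d["rvec"],float))[0]
    print(n,d["fx"],d["k1"],-R.T@np.array(d["tvec"]).ravel(),R[2])
print(current_ee_rot(),current_t(),grasp_offset)
E
```

```text
scene 403.0293428910405 0.021401301946591792 [ 1.47173334 -0.0942561   0.70763771] [-0.8155157   0.07487266 -0.57387127]
top 484.04876659546846 0.018111923816085465 [ 0.54021869 -0.03704325  1.10868471] [ 5.92537073e-02  8.31678293e-04 -9.98242609e-01]
[ 8.43250713e-01 -5.37519748e-01 -6.38276021e-04 -5.90397011e-04] 0.1 0.0187
```

View pics/scene0.png

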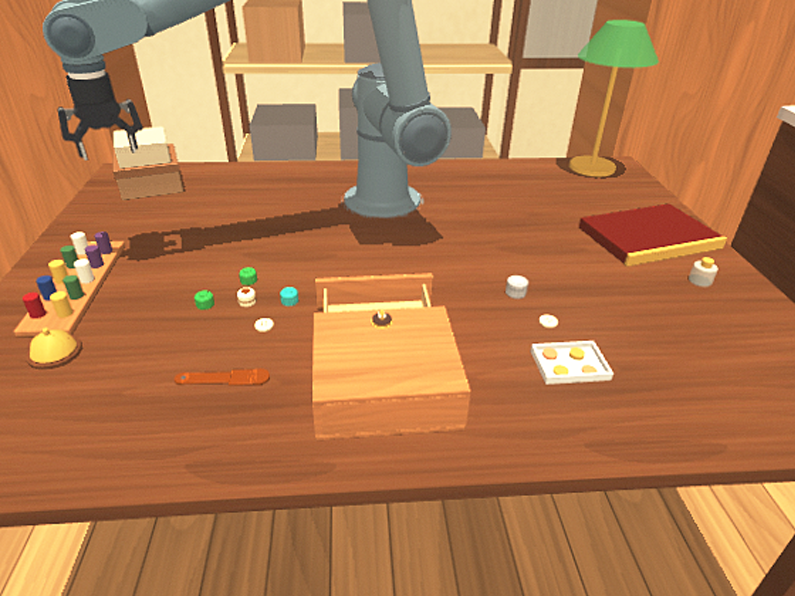

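View pics/top0.png

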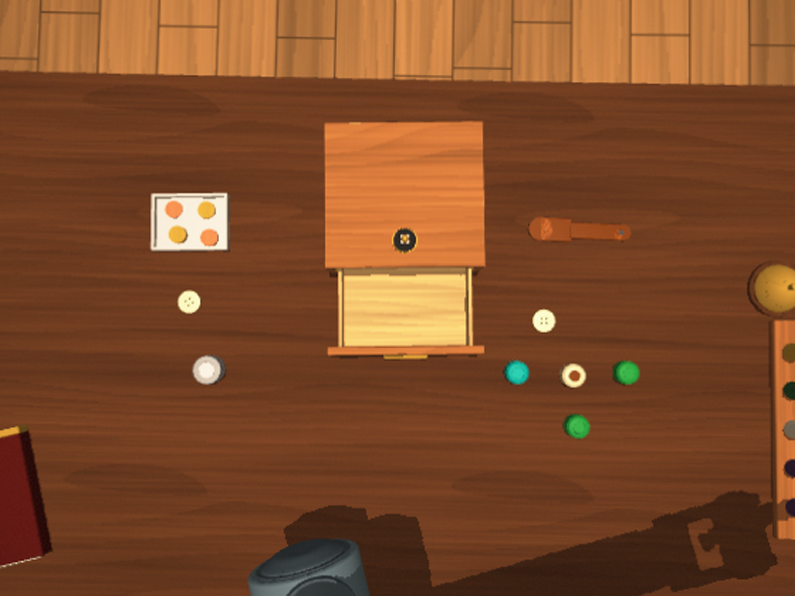

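```bash
python3 - <<'E'
from h import *
t=get_image("top"); s=get_image("scene")
import pickle; pickle.dump((t,s),open("d0.pkl","wb"))
def c(d,u,v,w=22,k=8):
    im=d["image"][v-w:v+w,u-w:u+w,::-1]; im=cv2.resize(im,None,fx=k,fy=k,interpolation=cv2.INTER_NEAREST)
    im=cv2.resize(im,(264,264))
    for i in range(0,2*w,5):
        q=int(i*264/(2*w)); cv2.line(im,(q,0),(q,4 if i%10 else 9),(255,255,255),1); cv2.line(im,(0,q),(4 if i%10 else 9,q),(255,255,255),1)
    cv2.putText(im,f"{u-w},{v-w}",(12,24),0,.5,(255,255,255),1); return im
a=np.hstack([c(t,145,260),c(t,404,265),c(t,285,169)])
b=np.hstack([c(s,364,202),c(s,174,209),c(s,268,225)])
cv2.imwrite("pics/comp.png",np.vstack([a,b]))
# drawer/till edges
im=t["image"][80:255,225:345,::-1]; cv2.imwrite("pics/till.png",cv2.resize(im,None,fx=3.4,fy=3.4,interpolation=cv2.INTER_CUBIC)) 
E
```

```text
(no output)
```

View pics/comp.png

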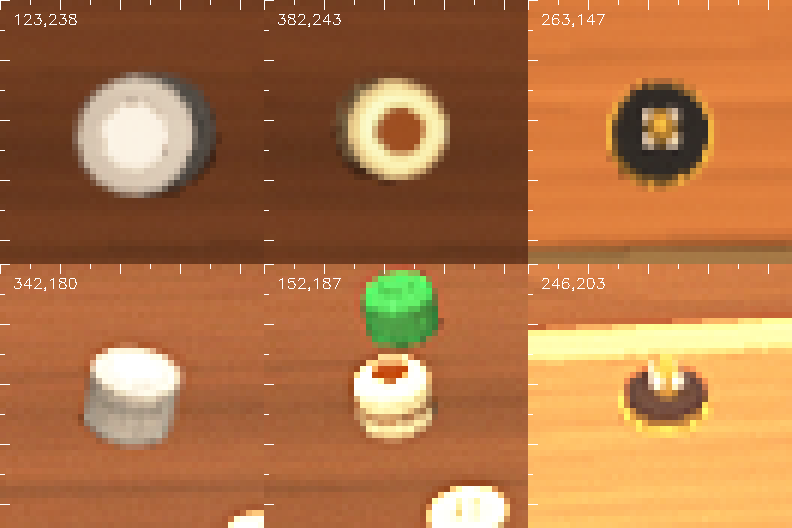

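View pics/till.png

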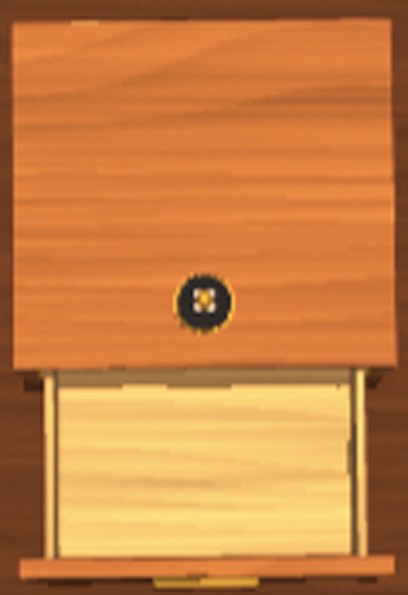

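```bash
python3 - <<'E'
from h import *
import pickle; t,s=pickle.load(open("d0.pkl","rb"))
P=lambda d,u,v,z:print(np.round(pix2w(d,u,v,z),4))
print("box");P(t,145.2,259.8,.032);P(s,363.8,197.2,.032)
print("cap");P(t,403.8,264.2,.027);P(s,173.2,205.5,.027)
print("washer");P(t,284.5,168.7,.098);P(s,268.3,224.5,.098);print("studtop");P(t,284.7,167.5,.114)
print("till")
for u,v in((13,22),(390,19),(396,367),(14,369)):P(t,225+u/3.4-.5,80+v/3.4-.5,.088)
print("panel outer top L,R")
for u,v in((19,577),(394,574)):P(t,225+u/3.4-.5,80+v/3.4-.5,.076)
E
```

```text
box
[0.4755 0.2608 0.032 ]
[0.4737 0.2598 0.032 ]
cap
[ 0.4753 -0.3119  0.027 ]
[ 0.4818 -0.3106  0.027 ]
washer
[ 0.6746 -0.0432  0.098 ]
[ 0.68   -0.0439  0.098 ]
studtop
[ 0.675  -0.0434  0.114 ]
till
[0.8519 0.08   0.088 ]
[ 0.8579 -0.1573  0.088 ]
[ 0.6381 -0.1634  0.088 ]
[0.6327 0.0743 0.088 ]
panel outer top L,R
[0.5034 0.0694 0.076 ]
[ 0.5094 -0.1649  0.076 ]
```

```bash
cat >> h.py <<'E'
def q(th): return [float(np.cos(th/2)),float(np.sin(th/2)),0.,0.]
def st(m=""): print(m,"t",round(current_t(),2),"p",np.round(current_position(),4),"F",np.round(current_force(),2),"w",round(current_gripper_width(),3))
E
python3 - <<'E'
from h import *
th=np.pi/2
for a in(th,-th):
    j=solve_ik([.475,.2605,.2],q(a)); print(a,None if j is None else np.round(j,2))
a=min((th,-th),key=lambda a:abs(np.array(solve_ik([.475,.2605,.2],q(a)))[5]))
reach([.475,.2605,.2],q(a)); grip(1.0,40)
movel([.475,.2605,.06],.2); st("above")
print(movel([.475,.2605,.004],.08,f_stop=6)); st("down")
grip(0.0,40); st("gripped")
movel([.475,.2605,.12],.15); st("lift")
snap("scene","lift.png",(330,120,480,230),5)
E
```

```text
1.5707963267948966 [ 0.29  0.02  1.86 -0.    1.26 -1.28]
-1.5707963267948966 [ 0.29  0.02  1.86 -0.    1.26  1.86]
above t 4.33 p [0.476  0.2608 0.0611] F [-0.17 -0.52  0.44] w 1.0
False
down t 5.17 p [0.4753 0.2606 0.0042] F [-0.82 -0.04  0.15] w 1.002
gripped t 5.64 p [0.4756 0.2607 0.0047] F [-1.13  0.83  4.14] w 0.503
lift t 6.57 p [0.474  0.2602 0.1187] F [ 0.3  -0.19 -1.17] w 0.5
```

View pics/lift.png

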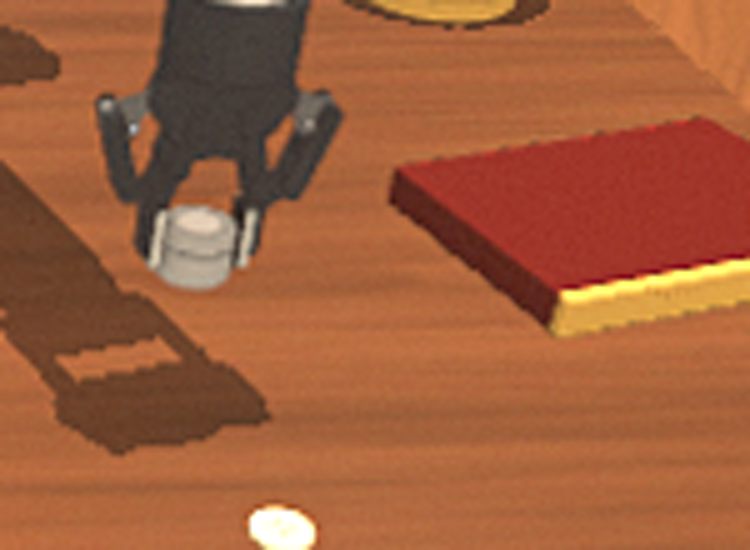

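```bash
python3 - <<'E'
from h import *
X,Y=.566,-.0463
reach([X,Y,.14],q(np.pi/2)); st("over")
movel([X,Y,.04],.12)
print(movel([X,Y,.019],.04,f_stop=4)); st("down")
grip(1.0); wait(.1)
movel([X,Y,.12],.2); st("up")
grip(0.0)
reach([.455,-.049,.12],q(np.pi/2)); st("front")
snap("top","placed.png",(200,70,440,310),2.5)
E
```

```text
over t 7.83 p [ 0.5656 -0.0452  0.1395] F [ 0.25  0.47 -1.75] w 0.501
True
down t 9.31 p [ 0.5662 -0.0463  0.0207] F [1.74 0.33 3.43] w 0.504
up t 10.56 p [ 0.5653 -0.0461  0.1191] F [-0.6   0.02 -1.08] w 0.997
front t 11.84 p [ 0.455  -0.0491  0.1204] F [ 1.11 -0.74 -0.07] w -0.001
```

View pics/placed.png

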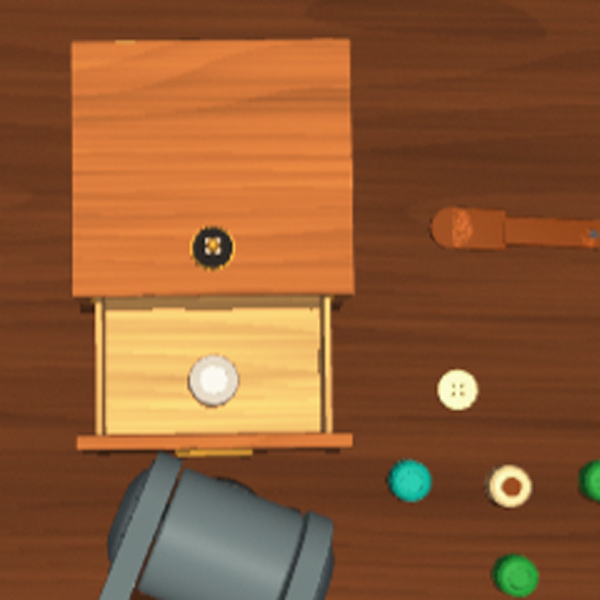

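```bash
python3 - <<'E'
from h import *
movel([.455,-.049,.05],.15)
print(movel([.59,-.0457,.05],.08,f_stop=18)); st("mid")
print(movel([.64,-.0444,.05],.05,f_stop=20)); st("stop")
p=current_position()
movel([p[0]-.05,p[1],.06],.15); movel([p[0]-.1,p[1]-.03,.15],.2); grip(1.0,40)
reach([.476,-.311,.2],q(-np.pi/4)); st("over cap")
t=snap("top","cap.png",(200,60,440,300),2.5)
E
```

```text
False
mid t 14.35 p [ 0.59   -0.0459  0.0501] F [-1.13  0.36 -0.99] w -0.0
True
stop t 14.94 p [ 0.6125 -0.0449  0.0492] F [-1.07 -0.53 -0.63] w 0.002
over cap t 18.58 p [ 0.476  -0.3106  0.1998] F [-0.22 -0.59  0.23] w 1.001
```

View pics/cap.png

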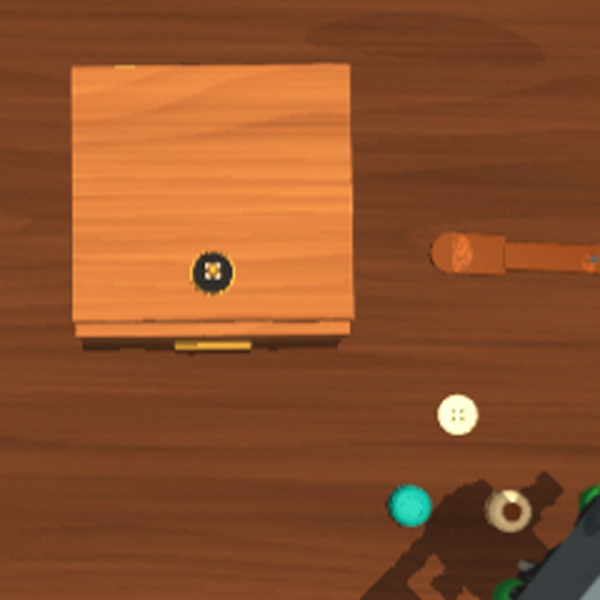

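```bash
python3 - <<'E'
from h import *
X,Y=.4755,-.312
movel([X,Y,.06],.2)
print(movel([X,Y,.002],.06,f_stop=6)); st("down")
grip(0.0,60); st("grip")
movel([X,Y,.17],.15); st("lift")
reach([.675,-.0433,.17],q(-np.pi/4)); st("over stud")
movel([.675,-.0433,.125],.1); wait(.3); st("low")
snap("scene","over.png",(200,130,340,260),4.5)
E
```

```text
False
down t 20.6 p [ 0.4758 -0.3123  0.0025] F [ 0.73 -1.   -0.37] w 1.0
grip t 21.12 p [ 0.4759 -0.3124  0.0026] F [-0.44  0.67  3.12] w 0.408
lift t 22.38 p [ 0.4749 -0.3115  0.1687] F [ 1.07  0.12 -0.55] w 0.408
over stud t 23.65 p [ 0.6746 -0.0445  0.1698] F [ 0.08 -0.27  0.04] w 0.407
low t 24.55 p [ 0.6754 -0.0433  0.1257] F [-0.28  0.25 -0.32] w 0.407
```

View pics/over.png

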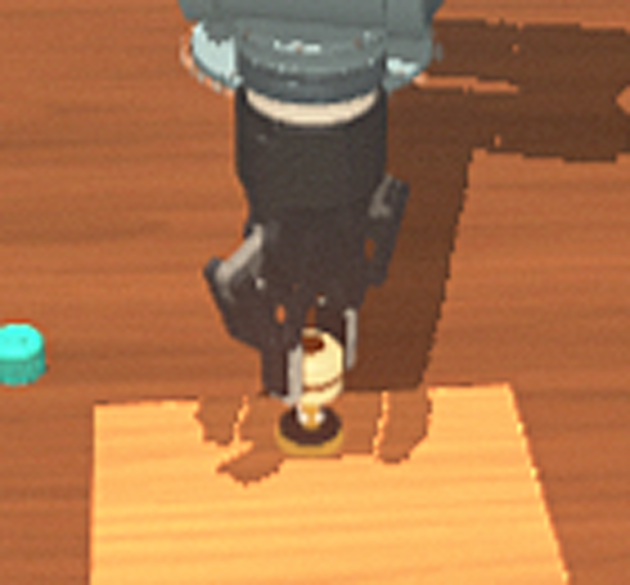

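```bash
python3 - <<'E'
from h import *
X,Y=.675,-.0433
for z in(.117,.112,.109):
    print(movel([X,Y,z],.03,f_stop=4)); wait(.15); st(z); 
    print(np.round(current_wrist_torque(),2))
E
```

```text
False
0.117 t 25.17 p [ 0.6751 -0.0433  0.1171] F [-0.13 -0.31 -0.06] w 0.401
[ 0.04 -0.04  0.01]
False
0.112 t 25.63 p [ 0.675  -0.0433  0.1121] F [ 0.54  0.39 -0.21] w 0.404
[0.01 0.   0.05]
False
0.109 t 26.03 p [ 0.675  -0.0433  0.109 ] F [ 0.85  0.01 -0.67] w 0.41
[ 0.01  0.02 -0.  ]
```

```bash
python3 - <<'E'
from h import *
X,Y=.675,-.0433
z=.109
while z>.0945:
    z-=.0015
    movel([X,Y,z],.02); wait(.15); st(round(z,4))
    F=current_force()
    if F[2]>22 or (z<.1005 and F[2]>9): break
E
```

```text
0.1075 t 26.43 p [ 0.6753 -0.0432  0.1078] F [ 1.98  0.51 -0.06] w 0.405
0.106 t 26.83 p [ 0.6756 -0.0431  0.1067] F [1.51 3.88 4.61] w 0.403
0.1045 t 27.23 p [ 0.6759 -0.0432  0.1062] F [0.47 3.94 6.56] w 0.407
0.103 t 27.63 p [ 0.6743 -0.0433  0.1008] F [ 5.55  1.55 -4.97] w 0.403
0.1015 t 28.03 p [ 0.6744 -0.0433  0.1004] F [ 4.35  2.55 -3.56] w 0.409
0.1 t 28.43 p [ 0.6748 -0.0434  0.1001] F [-0.51  0.83  1.39] w 0.402
0.0985 t 28.83 p [ 0.6752 -0.0435  0.099 ] F [-2.73 -0.52  4.25] w 0.406
0.097 t 29.23 p [ 0.6754 -0.0435  0.0979] F [-1.99 -0.23  7.  ] w 0.407
0.0955 t 29.63 p [ 0.6755 -0.0435  0.0969] F [-3.65  1.23  9.72] w 0.407
```

```bash
python3 - <<'E'
from h import *
wait(1); st("hold")
snap("scene","end.png",(200,130,340,260),4.5)
E
```

```text
hold t 30.63 p [ 0.6755 -0.0435  0.097 ] F [-3.56 -0.16  9.24] w 0.407
```

View pics/end.png

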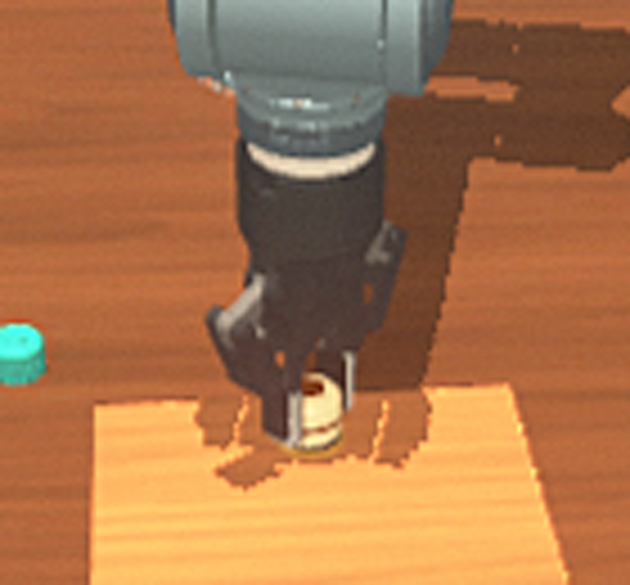

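The cap is seated upright on the washer at about (318, 412) and still gripped. The push holds steady at about 9 N, so I am handing the job in.

```bash
python3 -c "
from h import *
finish_job()"
```

```text
the job is handed in; nothing more can be done
```

The job is done and handed in, at about 31 s of the 72 s allowed. It reports no verdict, so the results below are from my own checks.

- **Stud box and drawer:** The box was seen upright in the open drawer. I then pushed the drawer in until the 20 N force stop tripped. The stopping position fits a fully shut drawer to about 2 mm, and the top picture showed the panel against the till. The box cannot be seen once the drawer is shut, so its final pose is not checked.
- **Cap:** I set the ivory cap on the stud and pressed it down. The upward push rose to 6.6 N, then flipped to about 5 N of downward pull (the click). After that it rose steadily as the washer was squeezed.
- **Final hold:** The upward push on the tool stayed at about 9.2 N over 1 s, with the cap still gripped at 60 N. I estimate the washer is squeezed about 3.5 mm, with the cap's underside about 6.5 mm above the stud foot. There was about 3.6 N of sideways force, so the cap's centring was not perfect. The last picture shows it seated and upright.
- **Bystanders:** I did not touch any of them on purpose. I did not measure their final positions, but those visible in the last top picture (before the cap grasp) looked unmoved.

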